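# Stock the display crate with game pieces

### The arm

A 6-joint arm with a two-finger parallel gripper is mounted at the origin on the work surface. World frame = base frame: x ahead of the robot, y to its left, z up, the work surface at z = 0. Lengths are in m, angles in rad, forces in N, time in s.
With the tool pointing down it reaches from about 0.35 to 0.975 m from the base axis. Payload 4.9 kg.
Tool frame: the origin (TCP) lies on the centre line of the jaws, within the pads' length; the fingertips stand ctrl.tcp_to_tips ahead of it and the grasp point (between the pads) lies 3 mm ahead of it (ctrl.tcp_to_tips is the distance from the TCP to the fingertips, in m); z points along the fingers, y is the direction in which the jaws open and shut (so a half turn about z gives the same grasp; the last joint's range is limited). The gripper opens to 85 mm and grips with 20 to 120 N. Pads are 22 mm wide; open, the fingers measure 114 mm over their backs; the gripper's body (76 mm by 85 mm) begins 54 mm behind the grasp point. The pads swing forward as they close: fully open they stand 13 mm farther back than shut.
Start: joints at [1.096, 0.053, 1.613, -0, 1.476, -0.119], TCP at [0.218, 0.586, 0.253] pointing down, gripper open.
Joint ranges: [-3.01, 3.01], [-1.01, 2.22], [0.06, 2.58], [-1.02, 4.17], [0.09, 2.62], [-3.14, 3.14]. Speed limits (rad/s): [2.57, 2.57, 3.14, 3.14, 3.14, 3.14].

### API

Orientations are given as a rotation vector (axis times angle).
In Python, from station import ctrl, vision gives the robot as it stands.
- The arm moves only by the tool jog_arm, never from a script. Its argument "deltas" is a list of rows, each a list of 7 numbers: the turn, a rotation vector about the tool's x, y, z in rad, then the shift along the tool's x, y, z in cm, then the opening, from 0 (shut) to 1 (fully open). A call has 1 to 12 rows; each row shifts and turns the commanded pose from where the row before left it, along the tool's axes as they then stand; what a row does not reach is not made up. A row lasts 1/12 s, in which the tool goes at most 41.7 mm and 7.16 degrees, less where a joint would pass 70% of its speed; a pose out of reach is approached as far as the arm can. A call with a gripper value outside its range is refused whole. The fingers move at their own pace and stop on an object; "grip_force" is the grip in N (left out, the last holds). Time passes only in rows, so rows that do not move let the fingers close. It gives the time, the measured TCP pose, the force and the opening at its end, in the units of the state.
- ctrl.get_obs(): the state, without advancing time (a new reading comes with each control period).
- vision.get_image(name): name is "side" or "top"; returns (picture, depth): 420x560x3 uint8, red, green, blue; 420x560 float32, m along the optical axis (not along the pixel's ray), 0 where there is no reading.
- vision.calibration(name): a dict with "fx", "fy", "cx", "cy" (pixels), "rvec" (rotation vector, rad) and "tvec" (3), from world to camera coordinates, as OpenCV has them. Camera axes: x right, y down, z forward; pixel columns grow to the right and rows downward; lengths in m; the calibration is good to about 2 mm. A picture is of the moment at which its call begins. calibration takes no time and is no camera call.
- ctrl.finish_job(): hands the job in, once; it reports no verdict.
The state is a dict: "t": time; "q": joint angles; "dq": joint speeds; "effort": joint torques, N m; "tool_pos": TCP position; "tool_rot": TCP orientation; "contact_force": force on the tool from outside, world axes, zero at the start; "wrist_torque": the same for the moment, N m; "opening": finger opening in m.
Only numpy, scipy, OpenCV 4.12 (cv2) and the standard library are available. Lean on these libraries where they do the work, as an engineer would, in place of code of your own. Each camera call takes 0.05 s, during which the arm holds its last target. There are 200 camera calls.

### The job

Fill the pine display crate with the three big wooden game pieces, the two pawns and the castle tower: one piece in each of its three wells, any piece in any well, standing upright on the well's floor, each lowered in and not dropped. The tower has toppled over: before it goes into the crate, first stand it on its foot on the tabletop, let go of it and leave it standing free for a moment, then take it again from above. Leave the toy duck, the tray of badges and the boxed game where they are.

Things in the scene. Friction and masses are not known exactly. Their poses are not given: they have to be found in the camera images.
- tower: square wooden castle tower (game piece), 42 x 42 mm and 110 mm tall: solid to 92 mm, then four corner merlons 14 mm square, 18 mm high. About 120 g. Starts lying on one side on the table, battlements roughly to the robot's right (-y). Origin: centre of its foot's underside; z runs from foot to battlements (level at the start), x and y square to its sides
- tower_top (a point): centre of the tower's top, 110 mm from its foot's underside along its z
- pawn_a: turned wooden game pawn, 105 mm tall, standing at the start: round foot 48 mm across, 12 mm high, tapering stem, neck 24 mm across at 62 to 70 mm, round head 34 mm across between 78 and 94 mm (grip here). About 90 g. Origin: centre of the foot's underside; z runs up to the head. The two pawns are alike
- pawn_a_top (a point): centre of this pawn's top, 105 mm above its underside
- pawn_b: turned wooden game pawn, 105 mm tall, standing at the start: round foot 48 mm across, 12 mm high, tapering stem, neck 24 mm across at 62 to 70 mm, round head 34 mm across between 78 and 94 mm (grip here). About 90 g. Origin: centre of the foot's underside; z runs up to the head. The two pawns are alike
- pawn_b_top (a point): centre of this pawn's top, 105 mm above its underside
- carrier: pine display crate, fixed to the table, open on top, 232 mm long (its x), 84 mm wide (its y), 72 mm high, with three square wells in a row along its x, each 64 x 64 mm inside, walls between and around them 10 mm thick, floor 12 mm thick, wells 60 mm deep. Origin: centre of its underside, on the table; z up
- well0 (a point): centre of the floor of the crate's well at its -x end, 12 mm above the table; axes as the crate's
- well1 (a point): centre of the floor of the crate's middle well, 12 mm above the table; axes as the crate's
- well2 (a point): centre of the floor of the crate's well at its +x end, 12 mm above the table; axes as the crate's
- duck: yellow toy duck, 75 mm long, 62 mm wide, 73 mm tall, bystander, stands near the pawns. Origin: centre of its underside, z up, beak to -x
- badge_tray: shallow black tray with red lining full of round badges, 150 x 110 x 28 mm, bystander. Origin: centre of its underside, z up
- game_box: boxed game lying flat, 170 x 130 x 45 mm, bystander. Origin: centre of its underside, z up
Things that resemble listed ones, but are neither listed nor needed, are in the scene too. What is shaped like the pawn_b but purple or white is not meant.

How it is judged:
On the way:
1. the tower stands upright on its foot on the tabletop, beside the crate, still and untouched by the robot (height (world z) of tower below 0.006 m and height (world z) of tower_top above 0.1 m and angle between tower's own z axis and vertical below 0.1 rad and linear speed of tower below 0.02 m/s and contact force between each of the fingers, the arm and tower below 0.1 N), for 0.2 s.
At the end, for the whole second after the job is handed in: Each of the three wells holds one of the three pieces (any piece in any well), released and at rest (below 20 mm/s), upright within 0.1 rad with its foot down, its underside within 5 mm of the well's floor and its axis within 18 mm of the well's centre (((horizontal distance between pawn_a and well0 below 0.018 m and z of pawn_a in the frame of well0 below 0.005 m and angle between pawn_a's own z axis and vertical below 0.1 rad and z of pawn_a_top in the frame of well0 above 0.09 m and linear speed of pawn_a below 0.02 m/s) or (horizontal distance between pawn_b and well0 below 0.018 m and z of pawn_b in the frame of well0 below 0.005 m and angle between pawn_b's own z axis and vertical below 0.1 rad and z of pawn_b_top in the frame of well0 above 0.09 m and linear speed of pawn_b below 0.02 m/s) or (horizontal distance between tower and well0 below 0.018 m and z of tower in the frame of well0 below 0.005 m and angle between tower's own z axis and vertical below 0.1 rad and z of tower_top in the frame of well0 above 0.09 m and linear speed of tower below 0.02 m/s)) and ((horizontal distance between pawn_a and well1 below 0.018 m and z of pawn_a in the frame of well1 below 0.005 m and angle between pawn_a's own z axis and vertical below 0.1 rad and z of pawn_a_top in the frame of well1 above 0.09 m and linear speed of pawn_a below 0.02 m/s) or (horizontal distance between pawn_b and well1 below 0.018 m and z of pawn_b in the frame of well1 below 0.005 m and angle between pawn_b's own z axis and vertical below 0.1 rad and z of pawn_b_top in the frame of well1 above 0.09 m and linear speed of pawn_b below 0.02 m/s) or (horizontal distance between tower and well1 below 0.018 m and z of tower in the frame of well1 below 0.005 m and angle between tower's own z axis and vertical below 0.1 rad and z of tower_top in the frame of well1 above 0.09 m and linear speed of tower below 0.02 m/s)) and ((horizontal distance between pawn_a and well2 below 0.018 m and z of pawn_a in the frame of well2 below 0.005 m and angle between pawn_a's own z axis and vertical below 0.1 rad and z of pawn_a_top in the frame of well2 above 0.09 m and linear speed of pawn_a below 0.02 m/s) or (horizontal distance between pawn_b and well2 below 0.018 m and z of pawn_b in the frame of well2 below 0.005 m and angle between pawn_b's own z axis and vertical below 0.1 rad and z of pawn_b_top in the frame of well2 above 0.09 m and linear speed of pawn_b below 0.02 m/s) or (horizontal distance between tower and well2 below 0.018 m and z of tower in the frame of well2 below 0.005 m and angle between tower's own z axis and vertical below 0.1 rad and z of tower_top in the frame of well2 above 0.09 m and linear speed of tower below 0.02 m/s))); the robot touches nothing.
It fails at once if the duck is shifted by more than 30 mm or tipped by more than 0.5 rad (distance of duck from where it was at the start of the episode above 0.03 m or angle between duck's own z axis and vertical above 0.5 rad).
It fails at once if the badge tray is shifted by more than 30 mm or tipped by more than 0.5 rad (distance of badge_tray from where it was at the start of the episode above 0.03 m or angle between badge_tray's own z axis and vertical above 0.5 rad).
It fails at once if the boxed game is shifted by more than 30 mm or tipped by more than 0.5 rad (distance of game_box from where it was at the start of the episode above 0.03 m or angle between game_box's own z axis and vertical above 0.5 rad).
It fails at once if a piece is dropped into the crate: it moves faster than 0.75 m/s inside the crate, as after a free fall of some 30 mm ((x of pawn_a in the frame of carrier between -0.12 and 0.12 m and y of pawn_a in the frame of carrier between -0.045 and 0.045 m and z of pawn_a in the frame of carrier below 0.065 m and linear speed of pawn_a above 0.75 m/s) or (x of pawn_b in the frame of carrier between -0.12 and 0.12 m and y of pawn_b in the frame of carrier between -0.045 and 0.045 m and z of pawn_b in the frame of carrier below 0.065 m and linear speed of pawn_b above 0.75 m/s) or (x of tower in the frame of carrier between -0.12 and 0.12 m and y of tower in the frame of carrier between -0.045 and 0.045 m and z of tower in the frame of carrier below 0.065 m and linear speed of tower above 0.75 m/s)).
It also fails if it takes over 72 s, if anything falls off the work surface, if the arm or the gripper's body presses on something with over 40 N, if the wrist force passes 120 N, or if a joint passes its speed limit or range.

## Working session

There is one attempt and no reset: what is moved stays moved. The work goes in short steps, Python scripts to look and compute and a tool call to move; the robot and the scene stay as the last step left them, time stands still between calls to the robot, and variables do not carry over. Pictures are saved under pics/ and viewed, about 8 in all and at most 12, crops included, and the job is handed in when it is done.

Besides the shell and the picture viewer there is one more tool, called as name([rows], argument=value, ...), one row to a line, values as JSON. jog_arm: Moves the arm, as the interface text tells. Its arguments: {"type":"object","properties":{"deltas":{"type":"array"},"grip_force":{"type":"number"}},"required":["deltas"]}

```bash
ls; mkdir -p pics
cat > h.py <<'E'
import sys,numpy as np,cv2
from scipy.spatial.transform import Rotation as R
from station import ctrl,vision
def snap(n,name):
    im,d=vision.get_image(n); cv2.imwrite(f'pics/{name}.png',im[:,:,::-1]); np.save(f'pics/{name}.npy',d); return im,d
def world(n,d,u,v):
    c=vision.calibration(n); u=np.asarray(u,float);v=np.asarray(v,float)
    z=d[v.astype(int),u.astype(int)].astype(float)
    p=np.stack([(u-c['cx'])/c['fx']*z,(v-c['cy'])/c['fy']*z,z],-1)
    return (p-np.array(c['tvec']))@R.from_rotvec(c['rvec']).as_matrix()
def cloud(n,d):
    v,u=np.mgrid[0:420,0:560]; return world(n,d,u,v)
E
python3 - <<'E'
from h import *
snap('top','t0');snap('side','s0')
o=ctrl.get_obs();print(o['t'],o['tool_pos'],R.from_rotvec(o['tool_rot']).as_matrix().round(3),o['opening'],ctrl.tcp_to_tips)
for n in('top','side'):
    c=vision.calibration(n);print(n,c['fx'],-R.from_rotvec(c['rvec']).as_matrix().T@c['tvec'])
E
```

```text
pics
0.1 [0.21746989 0.58538813 0.25217003] [[-0.937  0.348 -0.001]
 [ 0.348  0.937 -0.002]
 [ 0.    -0.002 -1.   ]] 0.0857240196928642 0.022
top 468.25170955959294 [ 0.46308536 -0.02846949  1.17484416]
side 540.4471385514779 [ 0.00796024 -0.90635122  1.18366536]
```

View pics/t0.png

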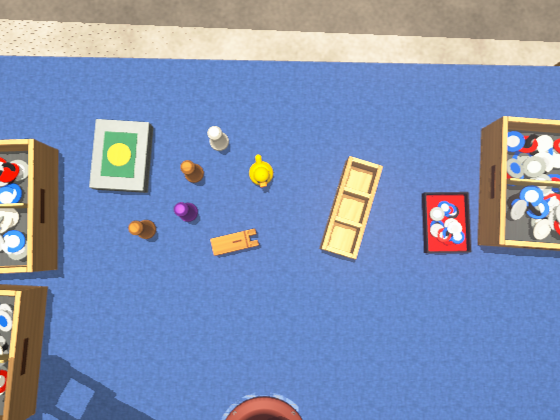

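View pics/s0.png

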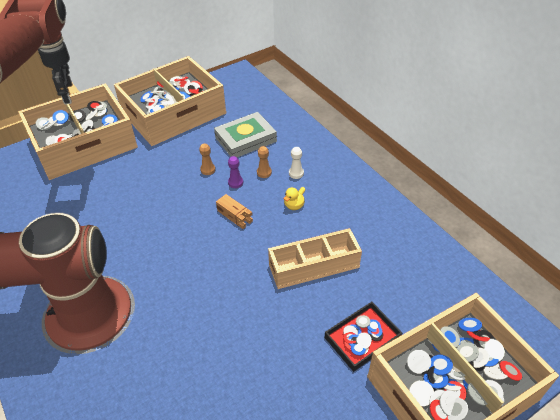

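Top view: tower lies at (235,242) with merlons at its right end. The crate is at (352,208), duck (261,172), game box (120,155) and badge tray (446,222). There are four pawn shapes: brown at (142,229) and (190,170), purple (185,211), white (217,138). The two brown ones fit the description, since purple and white are ruled out. Next I measure positions and confirm in a crop.

```bash
cat > m.py <<'E'
from h import *
def blob(P,im,box,zmin,zmax=.3,col=None):
    x0,y0,x1,y1=box; m=np.zeros(P.shape[:2],bool); m[y0:y1,x0:x1]=1
    m&=(P[...,2]>zmin)&(P[...,2]<zmax); return P[m]
def rect(p):
    r=cv2.minAreaRect((p[:,:2]*1000).astype(np.float32)); return np.round(r[0],1),np.round(r[1],1),round(r[2],1)
E
python3 - <<'E'
from m import *
im=cv2.imread('pics/t0.png');P=cloud('top',np.load('pics/t0.npy'))
print('table z',np.median(P[280:330,200:400,2]))
for n,b in dict(pawnL=(120,212,160,245),pawnU=(176,155,207,187),purple=(170,197,200,226),white=(200,118,232,155),duck=(243,150,278,190)).items():
    p=blob(P,im,b,.08 if n!='duck' else .02); print(n,len(p),rect(p) , p[:,2].max().round(4), p[:,:2].mean(0).round(4))
p=blob(P,im,(205,225,265,260),.036);print('tower top face',rect(p),np.median(p[:,2]))
p=blob(P,im,(205,225,265,260),.01);print('tower',rect(p))
p=blob(P,im,(315,150,390,265),.06);print('crate',rect(p),np.median(p[:,2]))
p=blob(P,im,(85,110,155,195),.03);print('box',rect(p))
p=blob(P,im,(415,185,475,260),.01);print('tray',rect(p))
a=cv2.resize(im[140:265,110:270],None,fx=4.6,fy=4.6,interpolation=cv2.INTER_CUBIC);cv2.imwrite('pics/c0.png',a)
S=cloud('side',np.load('pics/s0.npy'))
for n,b in dict(pawnL=(195,138,220,180),pawnU=(253,142,274,182),).items():
    p=blob(S,im,b,.076,.096);print('side',n,len(p),rect(p),p[:,:2].mean(0).round(4))
p=blob(S,im,(212,190,258,232),.036);print('side tower',rect(p),np.median(p[:,2]))
p=blob(S,im,(262,225,368,290),.065);print('side crate',rect(p))
E
```

```text
table z 0.0003088465050213334
pawnL 191 (array([508.9, 298.8]), array([32. , 32.4]), 90.0) 0.1082 [0.5077 0.2966]
pawnU 181 (array([650. , 184.5]), array([32.3, 31.6]), 3.8) 0.1085 [0.6483 0.1837]
purple 185 (array([551.6, 197.3]), array([32. , 32.4]), 3.5) 0.109 [0.5511 0.1955]
white 178 (array([731.7, 124.1]), array([31.1, 32.8]), 52.6) 0.11 [0.7296 0.1233]
duck 510 (array([652. ,  17.4]), array([59.8, 66.9]), 60.1) 0.0767 [0.6486 0.0172]
tower top face (array([478.8,  79. ]), array([ 41.9, 110.4]), 13.8) 0.042068316228291436
tower (array([478.6,  78.9]), array([ 42.3, 110.5]), 13.8)
crate (array([ 564.3, -202.6]), array([ 84.5, 232.4]), 73.5) 0.07209290809872954
box (array([687.6, 361. ]), array([131.9, 171. ]), 87.3)
tray (array([ 532.7, -445.8]), array([149.3, 113. ]), 1.1)
side pawnL 60 (array([503.1, 289.9]), array([26.2, 33.8]), 78.2) [0.5006 0.2874]
side pawnU 59 (array([644. , 177.9]), array([30.3, 31.1]), 56.8) [0.6414 0.1736]
side tower (array([475.9,  74. ]), array([ 46.6, 112.9]), 13.3) 0.04084285433880515
side crate (array([ 561. , -206.1]), array([ 90. , 234.5]), 73.6)
```

View pics/c0.png

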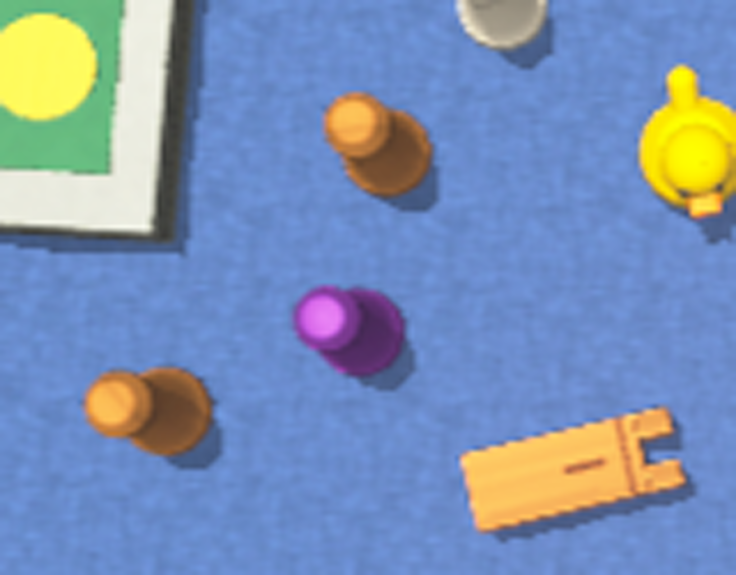

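The crop shows the brown pawns upright at crop (370,145) and (150,410), clearly distinct from the purple and white ones, and the tower's merlons on the right.

The plan is to grip the tower with the tool tilted about 40°, turn it 90° about the jaw axis, stand it, and retreat.

```bash
cat > plan.py <<'E'
from h import *
def unit(v): v=np.array(v,float); return v/np.linalg.norm(v)
def frame(y,z): y=unit(y);z=unit(z); return np.stack([np.cross(y,z),y,z],1)
def steps(name,tgt_p,tgt_R,p=None,Rm=None,order='ts'):
    """print the moves from pose to target: shift first ('st') or turn first ('ts')"""
    o=ctrl.get_obs()
    if p is None: p=np.array(o['tool_pos']);Rm=R.from_rotvec(o['tool_rot']).as_matrix()
    rv=R.from_matrix(Rm.T@tgt_R).as_rotvec(); ax=tgt_R if order=='ts' else Rm
    s=ax.T@(np.array(tgt_p)-p)*100
    print(name,order,'turn',rv.round(3),'rows',np.ceil(np.linalg.norm(rv)/.124),'| shift cm',s.round(2),'rows',np.ceil(np.linalg.norm(s)/4.1))
    return np.array(tgt_p),tgt_R
def obs():
    o=ctrl.get_obs();print('t',round(o['t'],2),'p',np.round(o['tool_pos'],4),'q',np.round(o['q'],2),'F',np.round(o['contact_force'],1),'op',round(o['opening'],4));print(R.from_rotvec(o['tool_rot']).as_matrix().round(3).tolist())
E
cat > tw.py <<'E'
from plan import *
a=np.array([np.sin(np.radians(13.8)),-np.cos(np.radians(13.8)),0]);w=np.array([-a[1],a[0],0]);up=np.array([0,0,1.])
t=np.radians(40); C=np.array([.4787,.079,0])
Rd=frame(w,-up); zt=-np.cos(t)*up-np.sin(t)*a; Rt=frame(w,zt)
G=C+.015*a+.028*up; Tg=G-.003*zt
E
python3 - <<'E'
from tw import *
q=steps('over',G+.2*up,Rd,order='st')
q=steps('tilt',Tg-.12*zt,Rt,*q)
q=steps('down',Tg,Rt,*q)
E
```

```text
over st turn [-0.002  0.001  0.974] rows 8.0 | shift cm [-42.97 -39.6    2.48] rows 15.0
tilt ts turn [-0.     0.698 -0.   ] rows 6.0 | shift cm [-12.86   0.     3.02] rows 4.0
down ts turn [0. 0. 0.] rows 0.0 | shift cm [ 0. -0. 12.] rows 3.0
```

jog_arm([
  [0,0,0,-2.4,-2.2,0.1,1],
  [0,0,0,-2.4,-2.2,0.1,1],
  [0,0,0,-2.4,-2.2,0.1,1],
  [0,0,0,-2.4,-2.2,0.1,1],
  [0,0,0,-2.4,-2.2,0.1,1],
  [0,0,0,-2.4,-2.2,0.1,1],
  [0,0,0,-2.4,-2.2,0.1,1],
  [0,0,0,-2.4,-2.2,0.1,1],
  [0,0,0,-2.4,-2.2,0.1,1],
  [0,0,0,-2.4,-2.2,0.1,1],
  [0,0,0,-2.4,-2.2,0.1,1],
  [0,0,0,-2.4,-2.2,0.1,1],
])

```text
t: 1.1
tool_pos: [0.3958, 0.2365, 0.2408]
tool_rot: [-0.556, -3.092, 0.0]
contact_force: [0.8, -0.3, 0.5]
opening: 0.0855
```

jog_arm([
  [0,0,0,-2.4,-2.2,0.2,1],
  [0,0,0,-2.4,-2.2,0.2,1],
  [0,0,0,-2.4,-2.2,0.2,1],
  [0,0,0,-2.4,-2.2,0.2,1],
  [0,0,0,-2.4,-2.2,0.2,1],
  [0,0,0,-2.4,-2.2,0.2,1],
])

```text
t: 1.6
tool_pos: [0.4849, 0.0625, 0.2288]
tool_rot: [-0.556, -3.091, 0.0]
contact_force: [-0.0, 0.6, 1.1]
opening: 0.0851
```

jog_arm([
  [0,0,0.122,0,0,0,1],
  [0,0,0.122,0,0,0,1],
  [0,0,0.122,0,0,0,1],
  [0,0,0.122,0,0,0,1],
  [0,0,0.122,0,0,0,1],
  [0,0,0.122,0,0,0,1],
  [0,0,0.122,0,0,0,1],
  [0,0,0.12,0,0,0,1],
])

```text
t: 2.27
tool_pos: [0.4843, 0.0641, 0.2287]
tool_rot: [-1.945, -2.466, 0.001]
contact_force: [0.1, 0.2, 0.1]
opening: 0.0857
```

jog_arm([
  [0,0.117,0,0,0,0,1],
  [0,0.117,0,0,0,0,1],
  [0,0.116,0,0,0,0,1],
  [0,0.116,0,0,0,0,1],
  [0,0.116,0,0,0,0,1],
  [0,0.116,0,0,0,0,1],
  [0,0,0,0,0,0,1],
])

```text
t: 2.85
tool_pos: [0.484, 0.0624, 0.2263]
tool_rot: [-1.565, -1.985, -0.568]
contact_force: [-0.1, -0.6, -0.8]
opening: 0.0855
```

Run:
```python
from tw import *
obs()
q=steps('tilt',Tg-.12*zt,Rt)
q=steps('down',Tg,Rt,*q)
```

```text
t 2.85 p [0.484  0.0624 0.2263] q [-0.33 -0.1   1.91  0.58  1.73 -0.59] F [-0.1 -0.6 -0.8] op 0.0855
[[-0.176, 0.972, -0.156], [0.743, 0.235, 0.627], [0.646, -0.005, -0.763]]
tilt ts turn [-0.002 -0.004 -0.006] rows 1.0 | shift cm [-12.57  -0.12   3.04] rows 4.0
down ts turn [0. 0. 0.] rows 0.0 | shift cm [ 0. -0. 12.] rows 3.0
```

jog_arm([
  [0,0,0,-3.2,0,0.8,1],
  [0,0,0,-3.2,0,0.8,1],
  [0,0,0,-3.2,-0.1,0.8,1],
  [0,0,0,-3.0,0,0.6,1],
  [0,0,0,0,0,3,1],
  [0,0,0,0,0,3,1],
  [0,0,0,0,0,0,1],
  [0,0,0,0,0,0,1],
])

```text
t: 3.52
tool_pos: [0.4915, 0.0275, 0.0782]
tool_rot: [-1.561, -1.993, -0.565]
contact_force: [0.3, -1.1, 0.2]
opening: 0.0851
```

Run:
```python
from tw import *
obs()
q=steps('down',Tg,Rt)
im,d=snap('side','s1');cv2.imwrite('pics/s1c.png',cv2.resize(im[80:290,110:390,::-1],None,fx=2.8,fy=2.8))
```

```text
t 3.52 p [0.4915 0.0275 0.0782] q [-0.38  0.14  1.95  0.55  1.52 -0.78] F [ 0.3 -1.1  0.2] op 0.0851
[[-0.183, 0.971, -0.157], [0.744, 0.241, 0.623], [0.643, -0.003, -0.766]]
down ts turn [-0.004 -0.    -0.   ] rows 1.0 | shift cm [-0.32 -0.02  5.99] rows 2.0
```

View pics/s1c.png

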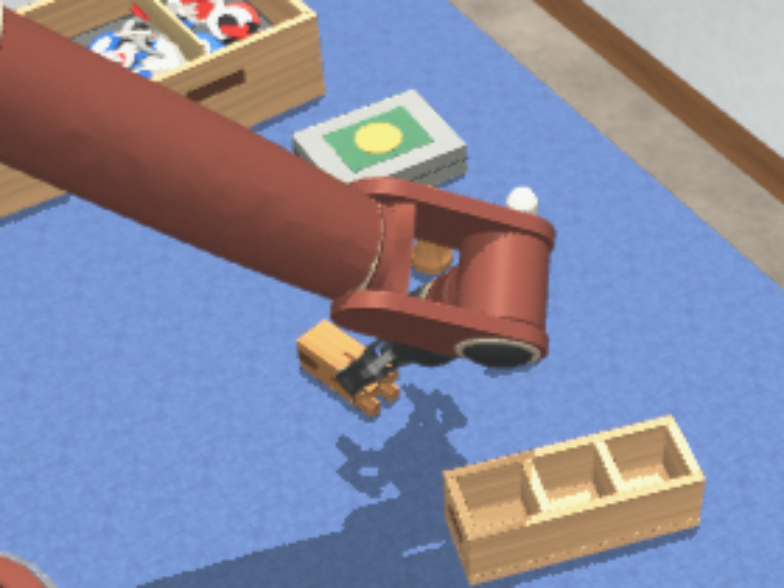

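The tilted gripper straddles the tower at crop (365,365), pointing to its foot, with the wrist clear of the table. I go in and grip.

jog_arm([
  [0,0,0,-0.3,0,2,1],
  [0,0,0,0,0,2,1],
  [0,0,0,0,0,2,1],
  [0,0,0,0,0,0,1],
  [0,0,0,0,0,0,0.3],
  [0,0,0,0,0,0,0.3],
  [0,0,0,0,0,0,0.3],
  [0,0,0,0,0,0,0.3],
  [0,0,0,0,0,0,0.3],
  [0,0,0,0,0,0,0.3],
  [0,0,0,0,0,0,0.3],
  [0,0,0,0,0,0,0.3],
], grip_force=60)

```text
t: 4.57
tool_pos: [0.4858, 0.0606, 0.0331]
tool_rot: [-1.564, -1.996, -0.571]
contact_force: [0.2, -3.2, 6.3]
opening: 0.041
```

Run:
```python
from tw import *
obs()
q=steps('down',Tg,Rt)
```

```text
t 4.57 p [0.4858 0.0606 0.0331] q [-0.33  0.19  1.98  0.58  1.42 -0.8 ] F [ 0.2 -3.2  6.3] op 0.041
[[-0.184, 0.971, -0.151], [0.744, 0.238, 0.624], [0.642, 0.002, -0.767]]
down ts turn [0.002 0.001 0.001] rows 1.0 | shift cm [ 0.02 -0.26  0.38] rows 1.0
```

jog_arm([
  [0,0,0,1.6,0,-1.9,0.3],
  [0,0,0,1.6,0,-1.9,0.3],
  [0,0,0,1.6,0,-1.9,0.3],
  [0,0,0,1.6,0,-1.9,0.3],
  [0,0,0,-1.2,-0.4,-1.0,0.3],
  [0,0,0,-1.2,-0.4,-1.0,0.3],
  [0,0,0,-1.2,-0.4,-1.0,0.3],
  [0,0,0,0,0,0,0.3],
])

```text
t: 5.23
tool_pos: [0.4843, 0.0111, 0.1309]
tool_rot: [-1.567, -1.994, -0.569]
contact_force: [-0.3, -0.4, -2.0]
opening: 0.0412
```

jog_arm([
  [0,-0.1,0,0,0,0,0.3],
  [0,-0.1,0,0,0,0,0.3],
  [0,-0.1,0,0,0,0,0.3],
  [0,-0.1,0,0,0,0,0.3],
  [0,-0.1,0,0,0,0,0.3],
  [0,-0.1,0,0,0,0,0.3],
  [0,-0.1,0,0,0,0,0.3],
  [0,-0.1,0,0,0,0,0.3],
  [0,-0.1,0,0,0,0,0.3],
  [0,-0.1,0,0,0,0,0.3],
  [0,0,0,0,0,0,0.3],
])

```text
t: 6.15
tool_pos: [0.4822, 0.0159, 0.1293]
tool_rot: [1.78, 2.28, -0.273]
contact_force: [0.8, 1.5, -1.6]
opening: 0.0411
```

jog_arm([
  [0,-0.1,0,0,0,0,0.3],
  [0,-0.1,0,0,0,0,0.3],
  [0,-0.1,0,0,0,0,0.3],
  [0,-0.1,0,0,0,0,0.3],
  [0,-0.1,0,0,0,0,0.3],
  [0,-0.07,0,0,0,0,0.3],
  [0,0,0,0,0,0,0.3],
  [0,0,0,0,0,0,0.3],
])

```text
t: 6.82
tool_pos: [0.4831, 0.0135, 0.1294]
tool_rot: [1.463, 1.868, -0.682]
contact_force: [0.8, -0.5, -0.7]
opening: 0.0415
```

Run:
```python
from tw import *
obs()
im,d=snap('side','s2');cv2.imwrite('pics/s2c.png',cv2.resize(im[100:310,110:390,::-1],None,fx=2.8,fy=2.8))
snap('top','t2')
z2=-np.sin(t)*up+np.cos(t)*a
q=steps('corr',np.array(ctrl.get_obs()['tool_pos']),frame(w,z2))
```

```text
t 6.82 p [0.4831 0.0135 0.1294] q [ 0.28 -0.04  2.1  -0.91  1.3   0.4 ] F [ 0.8 -0.5 -0.7] op 0.0415
[[-0.156, 0.971, 0.18], [0.627, 0.238, -0.742], [-0.763, -0.003, -0.646]]
corr ts turn [-0.001 -0.003 -0.001] rows 1.0 | shift cm [0. 0. 0.] rows 0.0
```

View pics/s2c.png

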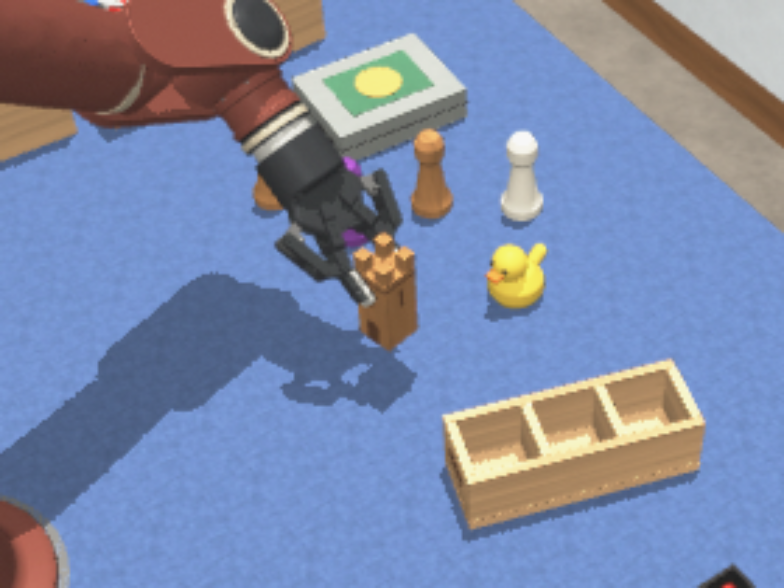

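The tower hangs upright in the jaws, merlons up at crop (385,255), with everything else undisturbed. I check its tilt and height from the depth.

Run:
```python
from tw import *
S=cloud('side',np.load('pics/s2.npy')); im=cv2.imread('pics/s2.png')
b,g,r=[im[...,i].astype(int) for i in range(3)]
m=np.zeros(b.shape,bool);m[180:228,234:262]=1
m&=(r>b+40)
p=S[m];p=p[(abs(p[:,1]-.0)<.06)&(abs(p[:,0]-.49)<.07)]
print(len(p),'z range',np.percentile(p[:,2],[0,1,99,100]).round(4))
q=p[(p[:,2]>p[:,2].min()+.008)&(p[:,2]<p[:,2].min()+.085)]
for n,ax in(('a',a),('w',-w)):
    # camera-facing side: normal a (toward -y) and -w (toward -x)
    s=q@ax; z=q[:,2]
    f=s>np.percentile(s,50) if n=='a' else s>np.percentile(s,80)
    hb=np.linspace(z.min(),z.max(),8); e=[np.percentile(s[(z>=l)&(z<=h)],90) for l,h in zip(hb,hb[1:])]
    c=(hb[1:]+hb[:-1])/2; print(n,np.round(e,4),'slope',np.polyfit(c,e,1)[0].round(4))
T=cloud('top',np.load('pics/t2.npy'));k=(T[...,2]>.14)&(T[...,2]<.175)&(abs(T[...,1])<.05)&(abs(T[...,0]-.49)<.06)
tim=cv2.imread('pics/t2.png').astype(int);k&=tim[...,2]>tim[...,0]+60
print('top pts',k.sum(),np.percentile(T[k][:,2],[5,50,95]).round(4),T[k].mean(0).round(4))
```

```text
608 z range [0.0544 0.0594 0.1674 0.1691]
a [0.136  0.1357 0.1355 0.136  0.1361 0.1365 0.1369] slope 0.0158
w [-0.4474 -0.4478 -0.4471 -0.4477 -0.4478 -0.448  -0.4484] slope -0.0133
top pts 369 [0.1467 0.1517 0.1693] [0.487  0.0031 0.1571]
```

jog_arm([
  [0,0,0,0.95,0,0.8,0.3],
  [0,0,0,0.95,0,0.8,0.3],
  [0,0,0,0.95,0,0.8,0.3],
  [0,0,0,0.75,0,0.64,0.3],
  [0,0,0,0.3,0,0.26,0.3],
  [0,0,0,0,0,0,0.3],
  [0,0,0,0,0,0,0.3],
])

```text
t: 7.5
tool_pos: [0.4836, 0.0131, 0.0791]
tool_rot: [1.461, 1.864, -0.682]
contact_force: [-0.6, 0.2, -0.8]
opening: 0.0413
```

jog_arm([
  [0,0,0,0.1,0,0.08,0.3],
  [0,0,0,0,0,0,0.3],
])

```text
t: 7.67
tool_pos: [0.4842, 0.0134, 0.0787]
tool_rot: [1.461, 1.863, -0.68]
contact_force: [-0.2, -0.0, -1.0]
opening: 0.0412
```

jog_arm([
  [0,0,0,0.1,0,0.08,0.3],
  [0,0,0,0,0,0,0.3],
])

```text
t: 7.83
tool_pos: [0.484, 0.0134, 0.0772]
tool_rot: [1.461, 1.863, -0.68]
contact_force: [0.2, -0.4, -1.1]
opening: 0.0413
```

jog_arm([
  [0,0,0,0.1,0,0.08,0.3],
  [0,0,0,0,0,0,0.3],
])

```text
t: 8.0
tool_pos: [0.4838, 0.0133, 0.0757]
tool_rot: [1.461, 1.864, -0.681]
contact_force: [-0.9, -0.2, -1.2]
opening: 0.0412
```

jog_arm([
  [0,0,0,0.1,0,0.08,0.3],
  [0,0,0,0,0,0,0.3],
])

```text
t: 8.17
tool_pos: [0.4837, 0.0133, 0.0743]
tool_rot: [1.461, 1.864, -0.681]
contact_force: [-0.1, 0.0, -1.0]
opening: 0.0414
```

jog_arm([
  [0,0,0,0.1,0,0.08,0.3],
  [0,0,0,0,0,0,0.3],
])

```text
t: 8.33
tool_pos: [0.484, 0.0133, 0.0736]
tool_rot: [1.461, 1.863, -0.681]
contact_force: [-1.0, -0.3, 1.4]
opening: 0.0411
```

jog_arm([
  [0,0,0,0,0,0,0.6],
  [0,0,0,0,0,0,0.8],
  [0,0,0,0,0,0,0.8],
  [0,0,0,0,0,0,0.8],
  [0,0,0,0,0,0,0.8],
  [0,0,0,0,0,0,0.8],
  [0,0,0,0,0,-1,0.8],
  [0,0,0,0,0,-2,0.8],
  [0,0,0,0,0,-3,0.8],
  [0,0,0,0,0,-3,0.8],
  [0,0,0,0,0,-3,0.8],
  [0,0,0,0,0,0,0.8],
])

```text
t: 9.33
tool_pos: [0.4639, 0.1066, 0.1552]
tool_rot: [1.46, 1.863, -0.669]
contact_force: [1.2, 0.1, 2.3]
opening: 0.0678
```

Run:
```python
from tw import *
obs()
im,d=snap('side','s3');cv2.imwrite('pics/s3c.png',cv2.resize(im[100:310,110:390,::-1],None,fx=2.8,fy=2.8))
snap('top','t3')
```

```text
t 9.33 p [0.4639 0.1066 0.1552] q [ 0.48 -0.02  2.02 -0.85  1.45  0.48] F [1.2 0.1 2.3] op 0.0678
[[-0.15, 0.97, 0.191], [0.627, 0.243, -0.74], [-0.764, 0.008, -0.645]]
```

View pics/s3c.png

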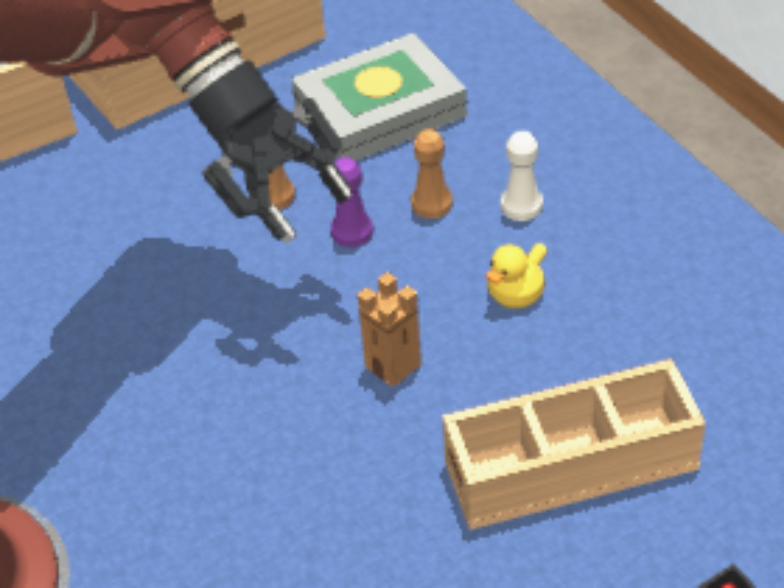

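The tower stands free at crop (390,335), jaws withdrawn. I measure it and plan the top grasp.

Run:
```python
from tw import *
from m import rect
T=cloud('top',np.load('pics/t3.npy'))
k=(abs(T[...,0]-.49)<.07)&(abs(T[...,1]-0)<.05)
for lo,hi in((.085,.12),(.104,.12)):
    p=T[k&(T[...,2]>lo)&(T[...,2]<hi)];print(len(p),rect(p),np.percentile(p[:,2],[5,50,98]).round(4))
p=T[k&(T[...,2]>.085)&(T[...,2]<.12)];r=cv2.minAreaRect((p[:,:2]*1000).astype(np.float32))
c=np.array([*r[0],0])/1000
q=steps('untilt+over',c+.2*up,Rd,order='ts')
```

```text
343 (array([487.2,   3.9]), array([41.9, 42. ]), 13.5) [0.0898 0.0957 0.1133]
157 (array([487.1,   3.8]), array([41.9, 41.8]), 14.0) [0.1066 0.1099 0.1138]
untilt+over ts turn [0.003 0.871 0.001] rows 8.0 | shift cm [-10.29   0.04  -4.86] rows 3.0
```

jog_arm([
  [0,0,0,-1.8,0,-1.6,0.9],
  [0,0,0,-1.8,0,-1.6,0.9],
  [0,0.109,0,0,0,0,0.9],
  [0,0.109,0,0,0,0,0.9],
  [0,0.109,0,0,0,0,0.9],
  [0,0.109,0,0,0,0,0.9],
  [0,0.109,0,0,0,0,0.9],
  [0,0.109,0,0,0,0,0.9],
  [0,0.109,0,0,0,0,0.9],
  [0,0.108,0,0,0,0,0.9],
  [0,0,0,0,0,0,0.9],
])

```text
t: 10.35
tool_pos: [0.4616, 0.1009, 0.1976]
tool_rot: [-1.945, -2.465, 0.001]
contact_force: [-0.6, -0.7, -0.0]
opening: 0.0768
```

jog_arm([
  [0,0,0,-2.5,0,0,0.9],
  [0,0,0,-2.6,0,0,0.9],
  [0,0,0,-2.6,0,0,0.9],
  [0,0,0,-2.6,0,0,0.9],
  [0,0,0,0,0,0,0.9],
  [0,0,0,0,0,0,0.9],
])

```text
t: 10.85
tool_pos: [0.4855, 0.0031, 0.1972]
tool_rot: [-1.941, -2.469, 0.005]
contact_force: [-0.3, 0.5, -0.1]
opening: 0.0768
```

Run:
```python
from tw import *
obs()
q=steps('above',np.array([.4872,.0039,.13]),Rd)
```

```text
t 10.85 p [0.4855 0.0031 0.1972] q [-0.15 -0.25  1.99 -0.    1.4  -0.38] F [-0.3  0.5 -0.1] op 0.0768
[[-0.236, 0.972, -0.003], [0.972, 0.236, -0.002], [-0.001, -0.003, -1.0]]
above ts turn [-0.003  0.001 -0.002] rows 1.0 | shift cm [0.04 0.19 6.72] rows 2.0
```

jog_arm([
  [0,0,0,0,0.2,2.7,0.9],
  [0,0,0,0,0,3,0.9],
  [0,0,0,0,0,3,0.9],
  [0,0,0,0,0,2,0.9],
  [0,0,0,0,0,0,0.9],
  [0,0,0,0,0,0,0.3],
  [0,0,0,0,0,0,0.3],
  [0,0,0,0,0,0,0.3],
  [0,0,0,0,0,0,0.3],
  [0,0,0,0,0,0,0.3],
  [0,0,0,0,0,0,0.3],
  [0,0,0,0,0,0,0.3],
], grip_force=50)

```text
t: 11.85
tool_pos: [0.4896, 0.0042, 0.0938]
tool_rot: [1.936, 2.469, 0.002]
contact_force: [-0.9, 1.5, 6.7]
opening: 0.0412
```

Run:
```python
from tw import *
obs()
an=np.radians(-16.5);u=np.array([np.cos(an),np.sin(an),0]);cc=np.array([.5643,-.2026,0])
p=np.array(ctrl.get_obs()['tool_pos'])
q=steps('lift',p+.125*up,Rd)
Rc=frame(u,-up)
q=steps('turn',q[0],Rc,*q)
off=0
q=steps('over well',np.append((cc-.074*u)[:2],q[0][2]),Rc,*q)
```

```text
t 11.85 p [0.4896 0.0042 0.0938] q [-0.14 -0.12  2.06 -0.    1.2  -0.38] F [-0.9  1.5  6.7] op 0.0412
[[-0.239, 0.971, 0.004], [0.971, 0.239, -0.001], [-0.002, 0.003, -1.0]]
lift ts turn [0.003 0.002 0.   ] rows 1.0 | shift cm [  0.    0.  -12.5] rows 4.0
turn ts turn [0.    0.    0.529] rows 5.0 | shift cm [0. 0. 0.] rows 0.0
over well ts turn [0. 0. 0.] rows 0.0 | shift cm [-17.71   5.64   0.  ] rows 5.0
```

jog_arm([
  [0,0,0,0,0,-2.5,0.3],
  [0,0,0,0,0,-3.5,0.3],
  [0,0,0,0,0,-3.5,0.3],
  [0,0,0,0,0,-3,0.3],
  [0,0,0.106,0,0,0,0.3],
  [0,0,0.106,0,0,0,0.3],
  [0,0,0.106,0,0,0,0.3],
  [0,0,0.106,0,0,0,0.3],
  [0,0,0.105,0,0,0,0.3],
  [0,0,0,0,0,0,0.3],
])

```text
t: 12.68
tool_pos: [0.4879, 0.0042, 0.2165]
tool_rot: [2.518, 1.877, -0.001]
contact_force: [-0.4, -0.1, -1.3]
opening: 0.0414
```

jog_arm([
  [0,0,0,-2.5,0.8,0,0.3],
  [0,0,0,-2.5,0.8,0,0.3],
  [0,0,0,-2.5,0.8,0,0.3],
  [0,0,0,-2.5,0.8,0,0.3],
  [0,0,0,-2.5,0.8,0,0.3],
  [0,0,0,-2.5,0.8,0,0.3],
  [0,0,0,-2.5,0.8,0,0.3],
  [0,0,0,0,0,0,0.3],
  [0,0,0,0,0,0,0.3],
  [0,0,0,0,0,0,0.3],
])

```text
t: 13.52
tool_pos: [0.4919, -0.179, 0.2166]
tool_rot: [2.516, 1.881, -0.001]
contact_force: [-0.2, 0.4, -0.9]
opening: 0.0413
```

```bash
cat > cr.py <<'E'
from plan import *
from m import rect
up=np.array([0,0,1.]);an=np.radians(-16.5);u=np.array([np.cos(an),np.sin(an),0]);v=np.array([-u[1],u[0],0]);cc=np.array([.5643,-.2026,0])
well=lambda i:cc+(i-1)*.074*u
E
python3 - <<'E'
from cr import *
obs()
im,d=snap('top','t4');snap('side','s4')
T=cloud('top',d);w0=well(0)
k=(abs(T[...,0]-w0[0])<.06)&(abs(T[...,1]-w0[1])<.06)&(im[...,0].astype(int)>im[...,2].astype(int)+60)
for lo,hi in((.2,.26),(.08,.26)):
    p=T[k&(T[...,2]>lo)&(T[...,2]<hi)]
    if len(p)>3: print(len(p),rect(p),np.percentile(p[:,2],[2,50,98]).round(4))
print('well0',w0)
q=steps('over',np.append(w0[:2],ctrl.get_obs()['tool_pos'][2]),frame(u,-up))
E
```

```text
t 13.52 p [ 0.4919 -0.179   0.2166] q [-0.49 -0.17  1.89 -0.    1.42 -0.2 ] F [-0.2  0.4 -0.9] op 0.0413
[[0.283, 0.959, -0.0], [0.959, -0.283, -0.0], [-0.0, -0.0, -1.0]]
7 (array([ 459.2, -156.7]), array([ 6.3, 14.6]), 71.6) [0.2411 0.2422 0.2471]
7 (array([ 459.2, -156.7]), array([ 6.3, 14.6]), 71.6) [0.2411 0.2422 0.2471]
well0 [ 0.49334734 -0.18158286  0.        ]
over ts turn [0.    0.001 0.002] rows 1.0 | shift cm [-0.27  0.22  0.  ] rows 1.0
```

jog_arm([
  [0,0,0,-0.3,0.2,2,0.3],
  [0,0,0,0,0,2,0.3],
  [0,0,0,0,0,1,0.3],
  [0,0,0,0,0,1,0.3],
  [0,0,0,0,0,1,0.3],
  [0,0,0,0,0,1,0.3],
  [0,0,0,0,0,1,0.3],
  [0,0,0,0,0,1,0.3],
  [0,0,0,0,0,0.4,0.3],
  [0,0,0,0,0,0,0.3],
  [0,0,0,0,0,0,0.3],
])

```text
t: 14.53
tool_pos: [0.4932, -0.1829, 0.1128]
tool_rot: [2.517, 1.879, -0.001]
contact_force: [0.0, 0.1, -1.7]
opening: 0.0416
```

jog_arm([
  [0,0,0,0,0,0.3,0.3],
  [0,0,0,0,0,0,0.3],
])

```text
t: 14.7
tool_pos: [0.4934, -0.1831, 0.1101]
tool_rot: [2.516, 1.879, -0.0]
contact_force: [0.2, -0.7, -2.0]
opening: 0.0413
```

jog_arm([
  [0,0,0,0,0,0.2,0.3],
  [0,0,0,0,0,0,0.3],
])

```text
t: 14.87
tool_pos: [0.4932, -0.183, 0.1078]
tool_rot: [2.517, 1.879, -0.001]
contact_force: [-0.3, 0.7, -1.4]
opening: 0.0412
```

jog_arm([
  [0,0,0,0,0,0.15,0.3],
  [0,0,0,0,0,0,0.3],
])

```text
t: 15.03
tool_pos: [0.493, -0.1828, 0.1061]
tool_rot: [2.517, 1.879, -0.001]
contact_force: [-0.2, -0.0, -0.8]
opening: 0.0413
```

jog_arm([
  [0,0,0,0,0,0.15,0.3],
  [0,0,0,0,0,0,0.3],
])

```text
t: 15.2
tool_pos: [0.4935, -0.1831, 0.1059]
tool_rot: [2.516, 1.879, -0.001]
contact_force: [-1.8, 1.2, 5.3]
opening: 0.0411
```

jog_arm([
  [0,0,0,0,0,0,0.55],
  [0,0,0,0,0,0,0.7],
  [0,0,0,0,0,0,0.7],
  [0,0,0,0,0,0,0.7],
  [0,0,0,0,0,0,0.7],
  [0,0,0,0,0,-1,0.7],
  [0,0,0,0,0,-2.5,0.7],
  [0,0,0,0,0,-3.5,0.7],
  [0,0,0,0,0,-3.5,0.9],
  [0,0,0,0,0,0,0.9],
])

```text
t: 16.03
tool_pos: [0.4969, -0.1847, 0.2195]
tool_rot: [2.506, 1.871, 0.009]
contact_force: [0.7, 0.1, 0.7]
opening: 0.0769
```

jog_arm([
  [0,0,-0.121,0,0,0,0.9],
  [0,0,-0.121,0,0,0,0.9],
  [0,0,-0.121,0,0,0,0.9],
  [0,0,-0.121,0,0,0,0.9],
  [0,0,-0.121,0,0,0,0.9],
  [0,0,-0.121,0,0,0,0.9],
  [0,0,-0.121,0,0,0,0.9],
  [0,0,-0.121,0,0,0,0.9],
  [0,0,-0.121,0,0,0,0.9],
  [0,0,-0.121,0,0,0,0.9],
  [0,0,-0.121,0,0,0,0.9],
  [0,0,-0.121,0,0,0,0.9],
])

```text
t: 17.03
tool_pos: [0.4933, -0.1829, 0.2105]
tool_rot: [0.625, 3.078, -0.002]
contact_force: [-0.2, 0.6, 0.8]
opening: 0.0771
```

Run:
```python
from cr import *
obs()
Rv=frame(v,-up)
q=steps('pawnU',[.650,.1845,.205],Rv)
q=steps('down',[.650,.1845,.089],Rv,*q)
```

```text
t 17.03 p [ 0.4933 -0.1829  0.2105] q [-0.5  -0.16  1.89 -0.    1.41 -1.67] F [-0.2  0.6  0.8] op 0.0771
[[-0.921, 0.39, 0.001], [0.39, 0.921, -0.001], [-0.001, -0.001, -1.0]]
pawnU ts turn [-0.001  0.001 -0.113] rows 1.0 | shift cm [-4.59 39.67  0.55] rows 10.0
down ts turn [0. 0. 0.] rows 0.0 | shift cm [ 0.   0.  11.6] rows 3.0
```

jog_arm([
  [0,0,-0.115,0,0,0,0.9],
  [0,0,0,-0.4,3.6,0,0.9],
  [0,0,0,-0.4,3.6,0,0.9],
  [0,0,0,-0.4,3.6,0,0.9],
  [0,0,0,-0.4,3.6,0,0.9],
  [0,0,0,-0.4,3.6,0,0.9],
  [0,0,0,-0.4,3.6,0,0.9],
  [0,0,0,-0.4,3.6,0,0.9],
  [0,0,0,-0.4,3.6,0,0.9],
  [0,0,0,-0.4,3.6,0,0.9],
  [0,0,0,-0.5,3.6,0,0.9],
  [0,0,0,-0.5,3.6,0,0.9],
])

```text
t: 18.03
tool_pos: [0.6517, 0.1852, 0.2102]
tool_rot: [0.456, 3.107, -0.001]
contact_force: [0.4, -0.6, 0.5]
opening: 0.0768
```

jog_arm([
  [0,0,0,0,0,0,0.9],
  [0,0,0,0,0,0,0.9],
  [0,0,0,0,0,0,0.9],
])

```text
t: 18.28
tool_pos: [0.651, 0.1832, 0.2097]
tool_rot: [0.456, 3.108, -0.002]
contact_force: [0.8, -0.1, 0.4]
opening: 0.0771
```

Run:
```python
from cr import *
obs()
Rv=frame(v,-up)
q=steps('pawnU',[.650,.1845,.089],Rv)
im,d=snap('top','t5');S=cloud('top',d)
im2=im[120:270,300:440,::-1];cv2.imwrite('pics/t5c.png',cv2.resize(im2,None,fx=4,fy=4))
# tower in well 0
w0=well(0);k=(abs(S[...,0]-w0[0])<.05)&(abs(S[...,1]-w0[1])<.05)&(S[...,2]>.095)
p=S[k];print('tower',len(p),rect(p),np.percentile(p[:,2],[5,50,98]).round(4),'well0',w0.round(4))
p=S[(abs(S[...,0]-.5643)<.15)&(abs(S[...,1]+.2026)<.15)&(abs(S[...,2]-.072)<.006)];print('crate',rect(p))
```

```text
t 18.28 p [0.651  0.1832 0.2097] q [ 0.16  0.2   1.53 -0.    1.42 -1.11] F [ 0.8 -0.1  0.4] op 0.0771
[[-0.958, 0.287, 0.0], [0.287, 0.958, -0.001], [-0.001, -0.001, -1.0]]
pawnU ts turn [-0.001  0.001 -0.003] rows 1.0 | shift cm [ 0.14  0.1  12.07] rows 3.0
tower 366 (array([ 491.7, -181.9]), array([42.3, 42.1]), 73.4) [0.1016 0.1082 0.1247] well0 [ 0.4933 -0.1816  0.    ]
crate (array([ 564.3, -202.7]), array([ 84.6, 232.4]), 73.5)
```

View pics/t5c.png

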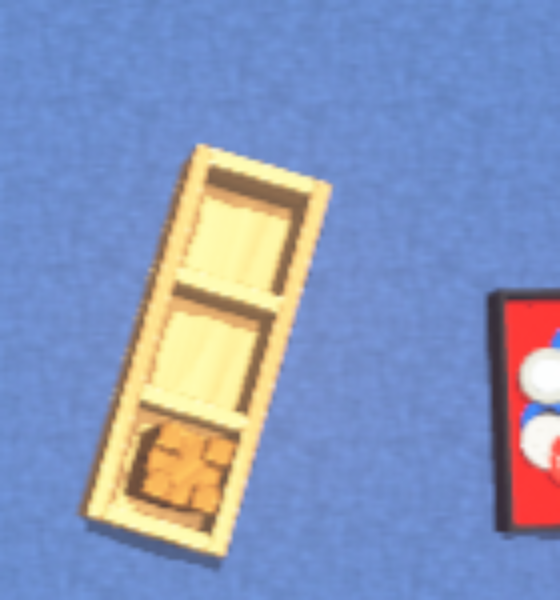

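The tower stands in the near well (crop (185,465)), within 2 mm of centre and upright. Next is the first pawn.

jog_arm([
  [0,0,0,0.1,0.1,3,0.9],
  [0,0,0,0,0,3,0.9],
  [0,0,0,0,0,3,0.9],
  [0,0,0,0,0,3,0.9],
  [0,0,0,0,0,0,0.9],
  [0,0,0,0,0,0,0.2],
  [0,0,0,0,0,0,0.2],
  [0,0,0,0,0,0,0.2],
  [0,0,0,0,0,0,0.2],
  [0,0,0,0,0,0,0.2],
  [0,0,0,0,0,0,0.2],
  [0,0,0,0,0,0,0.2],
], grip_force=40)

```text
t: 19.33
tool_pos: [0.6526, 0.1844, 0.0933]
tool_rot: [0.456, 3.103, -0.0]
contact_force: [-0.8, -1.2, 7.7]
opening: 0.0317
```

jog_arm([
  [0,0,0,0,0,0,0.2],
  [0,0,0,0,0,0,0.2],
])

```text
t: 19.5
tool_pos: [0.6525, 0.1844, 0.0932]
tool_rot: [0.456, 3.103, -0.0]
contact_force: [-0.9, -1.9, 7.3]
opening: 0.0321
```

jog_arm([
  [0,0,0,0,0,-2,0.2],
  [0,0,0,0,0,-3.5,0.2],
  [0,0,0,0,0,-3.5,0.2],
  [0,0,0,0,0,-3,0.2],
  [0,0,0,0,0,-1,0.2],
  [0,0,0,0,0,0,0.2],
  [0,0,0,0,0,0,0.2],
])

```text
t: 20.08
tool_pos: [0.6504, 0.1845, 0.2194]
tool_rot: [0.456, 3.107, -0.001]
contact_force: [-0.9, 0.8, -1.2]
opening: 0.032
```

Run:
```python
from cr import *
obs()
Rv=frame(v,-up)
p=np.array(ctrl.get_obs()['tool_pos'])
q=steps('well2',np.append(well(2)[:2],p[2]),Rv)
im,d=snap('side','s5')
cv2.imwrite('pics/s5c.png',cv2.resize(im[60:230,190:330,::-1],None,fx=3.5,fy=3.5))
S=cloud('side',d);k=(abs(S[...,0]-.65)<.05)&(abs(S[...,1]-.185)<.05)&(S[...,2]>.09)&(im[...,0].astype(int)>im[...,2].astype(int)+50)
p=S[k]
for z in np.arange(.1,.24,.012):
    a=p[(p[:,2]>=z)&(p[:,2]<z+.012)]
    if len(a)>3:print(z.round(3),len(a),a[:,0].min().round(3),a[:,0].max().round(3),a[:,1].min().round(3),a[:,1].max().round(3))
```

```text
t 20.08 p [0.6504 0.1845 0.2194] q [ 0.17  0.19  1.52 -0.    1.43 -1.11] F [-0.9  0.8 -1.2] op 0.032
[[-0.958, 0.288, 0.001], [0.288, 0.958, -0.001], [-0.001, -0.001, -1.0]]
well2 ts turn [-0.001  0.001 -0.004] rows 1.0 | shift cm [-10.14 -39.56   0.  ] rows 10.0
0.124 29 0.621 0.661 0.159 0.182
0.136 75 0.62 0.664 0.155 0.201
0.148 36 0.628 0.66 0.164 0.192
0.16 41 0.628 0.654 0.167 0.185
0.172 32 0.631 0.653 0.168 0.188
0.184 10 0.632 0.647 0.168 0.187
0.196 4 0.629 0.633 0.177 0.186
0.208 15 0.627 0.634 0.173 0.195
0.22 17 0.627 0.644 0.176 0.195
```

View pics/s5c.png

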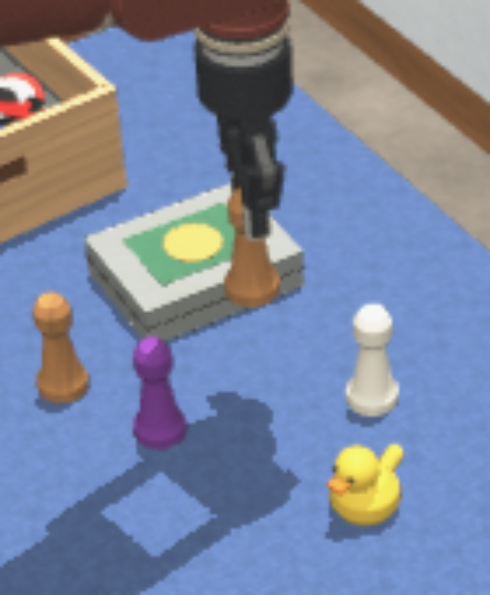

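The pawn hangs upright in the jaws at crop (250,250). I carry it to the far well.

jog_arm([
  [0,0,0,-0.8,-3.3,0,0.2],
  [0,0,0,-0.8,-3.3,0,0.2],
  [0,0,0,-0.8,-3.3,0,0.2],
  [0,0,0,-0.8,-3.3,0,0.2],
  [0,0,0,-0.8,-3.3,0,0.2],
  [0,0,0,-0.8,-3.3,0,0.2],
  [0,0,0,-0.8,-3.3,0,0.2],
  [0,0,0,-0.9,-3.3,0,0.2],
  [0,0,0,-0.9,-3.3,0,0.2],
  [0,0,0,-0.9,-3.3,0,0.2],
  [0,0,0,-0.9,-3.3,0,0.2],
  [0,0,0,-0.9,-3.3,0,0.2],
])

```text
t: 21.13
tool_pos: [0.6315, -0.2248, 0.2159]
tool_rot: [-0.456, -3.103, -0.001]
contact_force: [0.1, -0.4, -0.2]
opening: 0.032
```

jog_arm([
  [0,0,0,0,0,0,0.2],
  [0,0,0,0,0,0,0.2],
  [0,0,0,0,0,0,0.2],
  [0,0,0,0,0,0,0.2],
])

```text
t: 21.47
tool_pos: [0.6327, -0.2224, 0.218]
tool_rot: [-0.455, -3.106, -0.0]
contact_force: [-0.7, 0.3, -0.1]
opening: 0.0319
```

Run:
```python
from cr import *
obs()
steps('well2',np.append(well(2)[:2],.110),frame(v,-up))
```

```text
t 21.47 p [ 0.6327 -0.2224  0.218 ] q [-0.45  0.18  1.53 -0.    1.43 -1.73] F [-0.7  0.3 -0.1] op 0.0319
[[-0.958, 0.287, -0.002], [0.287, 0.958, 0.001], [0.002, -0.0, -1.0]]
well2 ts turn [-0.    -0.002 -0.003] rows 1.0 | shift cm [-0.28 -0.04 10.8 ] rows 3.0
```

jog_arm([
  [0,0,0,-0.3,0,2,0.2],
  [0,0,0,0,0,2,0.2],
  [0,0,0,0,0,1,0.2],
  [0,0,0,0,0,1,0.2],
  [0,0,0,0,0,1,0.2],
  [0,0,0,0,0,1,0.2],
  [0,0,0,0,0,1,0.2],
  [0,0,0,0,0,1,0.2],
  [0,0,0,0,0,0.8,0.2],
  [0,0,0,0,0,0,0.2],
  [0,0,0,0,0,0,0.2],
])

```text
t: 22.38
tool_pos: [0.6358, -0.2247, 0.1112]
tool_rot: [-0.457, -3.107, 0.001]
contact_force: [0.2, 0.6, -0.4]
opening: 0.0322
```

jog_arm([
  [0,0,0,0,0,0.2,0.2],
  [0,0,0,0,0,0,0.2],
])

```text
t: 22.55
tool_pos: [0.6365, -0.2251, 0.1105]
tool_rot: [0.457, 3.107, -0.002]
contact_force: [-1.1, -0.4, -1.4]
opening: 0.032
```

jog_arm([
  [0,0,0,0,0,0.15,0.2],
  [0,0,0,0,0,0,0.2],
])

```text
t: 22.72
tool_pos: [0.6363, -0.2249, 0.1087]
tool_rot: [0.457, 3.107, -0.002]
contact_force: [-0.4, 0.4, -1.5]
opening: 0.032
```

jog_arm([
  [0,0,0,0,0,0.15,0.2],
  [0,0,0,0,0,0,0.2],
])

```text
t: 22.88
tool_pos: [0.6361, -0.2248, 0.1068]
tool_rot: [0.457, 3.108, -0.001]
contact_force: [0.5, -0.5, -0.1]
opening: 0.0317
```

jog_arm([
  [0,0,0,0,0,0.15,0.2],
  [0,0,0,0,0,0,0.2],
])

```text
t: 23.05
tool_pos: [0.6362, -0.2248, 0.1054]
tool_rot: [0.457, 3.108, -0.002]
contact_force: [-0.1, 0.3, -0.1]
opening: 0.032
```

jog_arm([
  [0,0,0,0,0,0.1,0.2],
  [0,0,0,0,0,0,0.2],
])

```text
t: 23.22
tool_pos: [0.6366, -0.2251, 0.1053]
tool_rot: [0.457, 3.107, -0.002]
contact_force: [-1.2, -0.4, 2.8]
opening: 0.032
```

Contact with the floor at the expected height. I release it and go for the second pawn.

jog_arm([
  [0,0,0,0,0,0,0.45],
  [0,0,0,0,0,0,0.6],
  [0,0,0,0,0,0,0.6],
  [0,0,0,0,0,0,0.6],
  [0,0,0,0,0,0,0.6],
  [0,0,0,0,0,-1,0.6],
  [0,0,0,0,0,-2.5,0.6],
  [0,0,0,0,0,-3.5,0.6],
  [0,0,0,0,0,-3.5,0.9],
  [0,0,0,0,0,0,0.9],
  [0,0,0,0,0,0,0.9],
])

```text
t: 24.13
tool_pos: [0.638, -0.2256, 0.2146]
tool_rot: [0.456, 3.1, -0.005]
contact_force: [-0.9, -0.8, -0.7]
opening: 0.0765
```

Run:
```python
from cr import *
obs()
q=steps('pawnL',[.509,.2985,.21],frame(v,-up))
```

```text
t 24.13 p [ 0.638  -0.2256  0.2146] q [-0.45  0.19  1.53 -0.    1.41 -1.73] F [-0.9 -0.8 -0.7] op 0.0765
[[-0.958, 0.288, 0.008], [0.288, 0.958, -0.005], [-0.008, -0.002, -1.0]]
pawnL ts turn [-0.002  0.008 -0.004] rows 1.0 | shift cm [27.26 46.59  0.46] rows 14.0
```

jog_arm([
  [0,0,0,1.5,2.6,0,0.9],
  [0,0,0,1.5,2.6,0,0.9],
  [0,0,0,1.5,2.6,0,0.9],
  [0,0,0,1.5,2.6,0,0.9],
  [0,0,0,1.5,2.6,0,0.9],
  [0,0,0,1.5,2.6,0,0.9],
  [0,0,0,1.5,2.6,0,0.9],
  [0,0,0,1.5,2.6,0,0.9],
  [0,0,0,1.5,2.6,0,0.9],
  [0,0,0,1.5,2.6,0,0.9],
  [0,0,0,1.5,2.6,0,0.9],
  [0,0,0,1.5,2.6,0,0.9],
])

```text
t: 25.13
tool_pos: [0.5521, 0.1271, 0.2077]
tool_rot: [-0.457, -3.106, 0.002]
contact_force: [0.5, -0.6, -0.2]
opening: 0.0767
```

jog_arm([
  [0,0,0,1.5,2.6,0,0.9],
  [0,0,0,1.5,2.6,0,0.9],
  [0,0,0,1.5,2.6,0,0.9],
  [0,0,0,1.5,2.6,0,0.9],
  [0,0,0,1.5,2.6,0,0.9],
  [0,0,0,1.5,2.5,0,0.9],
  [0,0,0,0,0,0,0.9],
  [0,0,0,0,0,0,0.9],
  [0,0,0,0,0,0,0.9],
  [0,0,0,0,0,0,0.9],
])

```text
t: 25.97
tool_pos: [0.5119, 0.2992, 0.2082]
tool_rot: [-0.458, -3.107, 0.003]
contact_force: [0.3, -0.7, 0.2]
opening: 0.077
```

Run:
```python
from cr import *
obs()
q=steps('pawnL',[.509,.2985,.089],frame(v,-up))
im,d=snap('top','t6');S=cloud('top',d)
for i in(0,2):
    w0=well(i);k=(abs(S[...,0]-w0[0])<.05)&(abs(S[...,1]-w0[1])<.04)&(S[...,2]>.093)
    p=S[k];print(i,len(p),rect(p),np.percentile(p[:,2],[5,50,98]).round(4),'well',w0.round(4))
```

```text
t 25.97 p [0.5119 0.2992 0.2082] q [ 0.4   0.01  1.73 -0.    1.4  -0.87] F [ 0.3 -0.7  0.2] op 0.077
[[-0.957, 0.289, -0.001], [0.289, 0.957, -0.002], [0.0, -0.002, -1.0]]
pawnL ts turn [-0.002 -0.    -0.005] rows 1.0 | shift cm [ 0.25 -0.15 11.92] rows 3.0
0 370 (array([ 491.7, -181.9]), array([42.3, 42. ]), 73.5) [0.1009 0.1079 0.1256] well [ 0.4933 -0.1816  0.    ]
2 177 (array([ 633.6, -222.4]), array([32.5, 32.4]), 63.7) [0.102  0.1138 0.1192] well [ 0.6353 -0.2236  0.    ]
```

jog_arm([
  [0,0,0,0.2,-0.1,3,0.9],
  [0,0,0,0,0,3,0.9],
  [0,0,0,0,0,3,0.9],
  [0,0,0,0,0,2.9,0.9],
  [0,0,0,0,0,0,0.9],
  [0,0,0,0,0,0,0.2],
  [0,0,0,0,0,0,0.2],
  [0,0,0,0,0,0,0.2],
  [0,0,0,0,0,0,0.2],
  [0,0,0,0,0,0,0.2],
  [0,0,0,0,0,0,0.2],
  [0,0,0,0,0,0,0.2],
])

```text
t: 27.02
tool_pos: [0.5115, 0.3002, 0.093]
tool_rot: [0.456, 3.104, 0.001]
contact_force: [0.0, -1.5, 6.4]
opening: 0.0323
```

jog_arm([
  [0,0,0,0,0,0,0.2],
  [0,0,0,0,0,0,0.2],
])

```text
t: 27.18
tool_pos: [0.5115, 0.3002, 0.093]
tool_rot: [0.456, 3.104, 0.001]
contact_force: [0.4, -2.2, 6.4]
opening: 0.0319
```

jog_arm([
  [0,0,0,0,0,-2,0.2],
  [0,0,0,0,0,-4,0.2],
  [0,0,0,0,0,-4,0.2],
  [0,0,0,0,0,-4,0.2],
  [0,0,0,0,0,-2,0.2],
  [0,0,0,0,0,0,0.2],
  [0,0,0,0,0,0,0.2],
])

```text
t: 27.77
tool_pos: [0.5105, 0.3004, 0.2525]
tool_rot: [0.456, 3.104, 0.003]
contact_force: [-0.1, -0.6, -1.5]
opening: 0.0318
```

Run:
```python
from cr import *
obs()
p=np.array(ctrl.get_obs()['tool_pos'])
steps('well1',np.append(well(1)[:2],p[2]),frame(v,-up))
```

```text
t 27.77 p [0.5105 0.3004 0.2525] q [ 0.41 -0.03  1.69 -0.    1.47 -0.87] F [-0.1 -0.6 -1.5] op 0.0318
[[-0.958, 0.288, 0.005], [0.288, 0.958, 0.001], [-0.004, 0.002, -1.0]]
well1 ts turn [ 0.002  0.004 -0.004] rows 1.0 | shift cm [-19.45 -46.7    0.  ] rows 13.0
```

jog_arm([
  [0,0,0,-1.1,-2.6,0,0.2],
  [0,0,0,-1.1,-2.6,0,0.2],
  [0,0,0,-1.1,-2.6,0,0.2],
  [0,0,0,-1.1,-2.6,0,0.2],
  [0,0,0,-1.1,-2.6,0,0.2],
  [0,0,0,-1.1,-2.6,0,0.2],
  [0,0,0,-1.1,-2.6,0,0.2],
  [0,0,0,-1.1,-2.6,0,0.2],
  [0,0,0,-1.1,-2.6,0,0.2],
  [0,0,0,-1.1,-2.6,0,0.2],
  [0,0,0,-1.1,-2.6,0,0.2],
  [0,0,0,-1.1,-2.6,0,0.2],
])

```text
t: 28.77
tool_pos: [0.5451, -0.038, 0.2473]
tool_rot: [-0.456, -3.104, 0.001]
contact_force: [0.3, 0.4, -0.9]
opening: 0.0321
```

jog_arm([
  [0,0,0,-1.1,-2.6,0,0.2],
  [0,0,0,-1.1,-2.6,0,0.2],
  [0,0,0,-1.1,-2.6,0,0.2],
  [0,0,0,-1.0,-2.6,0,0.2],
  [0,0,0,-1.0,-2.6,0,0.2],
  [0,0,0,-1.0,-2.5,0,0.2],
  [0,0,0,0,0,0,0.2],
  [0,0,0,0,0,0,0.2],
  [0,0,0,0,0,0,0.2],
  [0,0,0,0,0,0,0.2],
])

```text
t: 29.6
tool_pos: [0.5616, -0.2023, 0.2491]
tool_rot: [-0.455, -3.107, -0.0]
contact_force: [-0.7, -0.3, -0.6]
opening: 0.0319
```

Run:
```python
from cr import *
obs()
steps('well1',np.append(well(1)[:2],.110),frame(v,-up))
im,d=snap('side','s7');cv2.imwrite('pics/s7c.png',cv2.resize(im[140:300,240:390,::-1],None,fx=3.6,fy=3.6))
```

```text
t 29.6 p [ 0.5616 -0.2023  0.2491] q [-0.47 -0.01  1.68 -0.    1.47 -1.75] F [-0.7 -0.3 -0.6] op 0.0319
[[-0.958, 0.287, -0.002], [0.287, 0.958, 0.0], [0.002, -0.0, -1.0]]
well1 ts turn [-0.    -0.002 -0.003] rows 1.0 | shift cm [-0.26  0.05 13.91] rows 4.0
```

View pics/s7c.png

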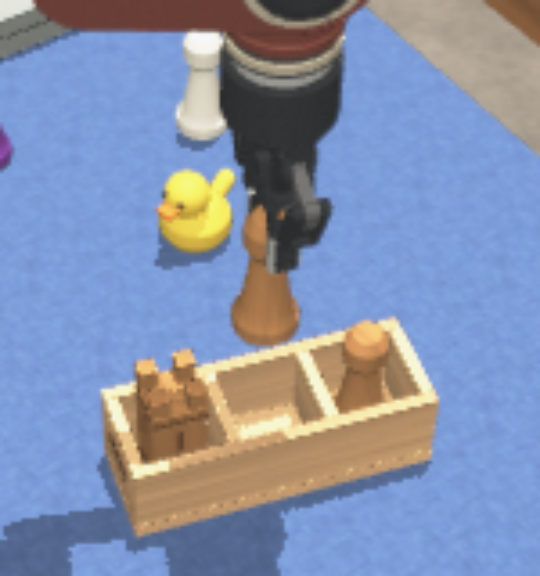

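The second pawn hangs upright over the empty middle well at crop (265,270). The tower (175,410) and the first pawn (365,365) stand in the end wells. I lower it.

jog_arm([
  [0,0,0,-0.3,0,3,0.2],
  [0,0,0,0,0,3,0.2],
  [0,0,0,0,0,1.5,0.2],
  [0,0,0,0,0,1,0.2],
  [0,0,0,0,0,1,0.2],
  [0,0,0,0,0,1,0.2],
  [0,0,0,0,0,1,0.2],
  [0,0,0,0,0,1,0.2],
  [0,0,0,0,0,0.8,0.2],
  [0,0,0,0,0,0.5,0.2],
  [0,0,0,0,0,0,0.2],
  [0,0,0,0,0,0,0.2],
])

```text
t: 30.65
tool_pos: [0.565, -0.2045, 0.1122]
tool_rot: [0.457, 3.108, -0.001]
contact_force: [-0.1, -0.1, -0.2]
opening: 0.032
```

jog_arm([
  [0,0,0,0,0,0.2,0.2],
  [0,0,0,0,0,0,0.2],
  [0,0,0,0,0,0,0.2],
])

```text
t: 30.9
tool_pos: [0.5652, -0.2046, 0.1108]
tool_rot: [0.457, 3.107, -0.002]
contact_force: [0.8, -0.4, -0.3]
opening: 0.0324
```

jog_arm([
  [0,0,0,0,0,0.15,0.2],
  [0,0,0,0,0,0,0.2],
])

```text
t: 31.07
tool_pos: [0.565, -0.2045, 0.1089]
tool_rot: [0.457, 3.108, -0.002]
contact_force: [0.3, 0.1, -1.3]
opening: 0.0323
```

jog_arm([
  [0,0,0,0,0,0.15,0.2],
  [0,0,0,0,0,0,0.2],
])

```text
t: 31.23
tool_pos: [0.5648, -0.2044, 0.1071]
tool_rot: [0.457, 3.108, -0.001]
contact_force: [0.3, 0.2, -0.4]
opening: 0.0319
```

jog_arm([
  [0,0,0,0,0,0.15,0.2],
  [0,0,0,0,0,0,0.2],
])

```text
t: 31.4
tool_pos: [0.5648, -0.2044, 0.1055]
tool_rot: [-0.457, -3.108, 0.001]
contact_force: [-1.7, -0.1, 0.2]
opening: 0.0318
```

jog_arm([
  [0,0,0,0,0,0.1,0.2],
  [0,0,0,0,0,0,0.2],
])

```text
t: 31.57
tool_pos: [0.5652, -0.2046, 0.1052]
tool_rot: [0.457, 3.107, -0.002]
contact_force: [-0.6, -0.3, 0.2]
opening: 0.0322
```

jog_arm([
  [0,0,0,0,0,0.05,0.2],
  [0,0,0,0,0,0,0.45],
  [0,0,0,0,0,0,0.6],
  [0,0,0,0,0,0,0.6],
  [0,0,0,0,0,0,0.6],
  [0,0,0,0,0,0,0.6],
  [0,0,0,0,0,-1,0.6],
  [0,0,0,0,0,-2.5,0.6],
  [0,0,0,0,0,-3.5,0.6],
  [0,0,0,0,0,-3.5,0.6],
  [0,0,0,0,0,-2,0.6],
  [0,0,0,0,0,0,0.6],
])

```text
t: 32.57
tool_pos: [0.5678, -0.2057, 0.2377]
tool_rot: [0.455, 3.096, -0.008]
contact_force: [0.2, -0.3, 1.3]
opening: 0.0512
```

jog_arm([
  [0,0,0,0,3,0,0.6],
  [0,0,0,0,3,0,0.6],
  [0,0,0,0,3,0,0.6],
  [0,0,0,0,3,0,0.6],
  [0,0,0,0,3,0,0.6],
  [0,0,0,0,3,0,0.6],
  [0,0,0,0,3,0,0.6],
  [0,0,0,0,3,0,0.6],
  [0,0,0,0,3,0,0.6],
  [0,0,0,0,0,0,0.6],
  [0,0,0,0,0,0,0.6],
  [0,0,0,0,0,0,0.6],
])

```text
t: 33.57
tool_pos: [0.6423, 0.054, 0.2287]
tool_rot: [-0.456, -3.108, 0.002]
contact_force: [-0.2, -0.4, 0.7]
opening: 0.0515
```

Run:
```python
from cr import *
obs()
im,d=snap('top','t8');S=cloud('top',d);im2,_=snap('side','s8')
for i in range(3):
    w0=well(i);r=(S-w0);k=(abs(r@u)<.036)&(abs(r@v)<.045)&(S[...,2]>.1)
    p=S[k];q=rect(p);print(i,len(p),q,np.percentile(p[:,2],[5,50,98]).round(4),'off mm',np.round(np.array(q[0])-w0[:2]*1000,1))
print('tray',rect(S[185:260,415:475][S[185:260,415:475,2]>.01]))
a=cv2.resize(im[130:270,300:400,::-1],(400,560));b=cv2.resize(im2[200:305,245:320+55,::-1],(400,323));b=cv2.copyMakeBorder(b,0,237,0,0,cv2.BORDER_CONSTANT)
cv2.imwrite('pics/f.png',np.hstack([a,b]))
```

```text
t 33.57 p [0.6423 0.054  0.2287] q [-0.03  0.11  1.59 -0.    1.44 -1.31] F [-0.2 -0.4  0.7] op 0.0515
[[-0.958, 0.287, -0.001], [0.287, 0.958, -0.001], [0.0, -0.002, -1.0]]
0 360 (array([ 491.7, -182.1]), array([42.6, 42.2]), 73.3) [0.1014 0.1088 0.1249] off mm [-1.6 -0.5]
1 171 (array([ 560.6, -204.4]), array([30.1, 32.9]), 1.3) [0.1053 0.1137 0.1194] off mm [-3.7 -1.8]
2 168 (array([ 633.5, -222.6]), array([32.7, 31.7]), 72.3) [0.1055 0.1137 0.1203] off mm [-1.8  1. ]
tray (array([ 530.9, -265. ]), array([148.9, 474.4]), 0.6)
```

View pics/f.png

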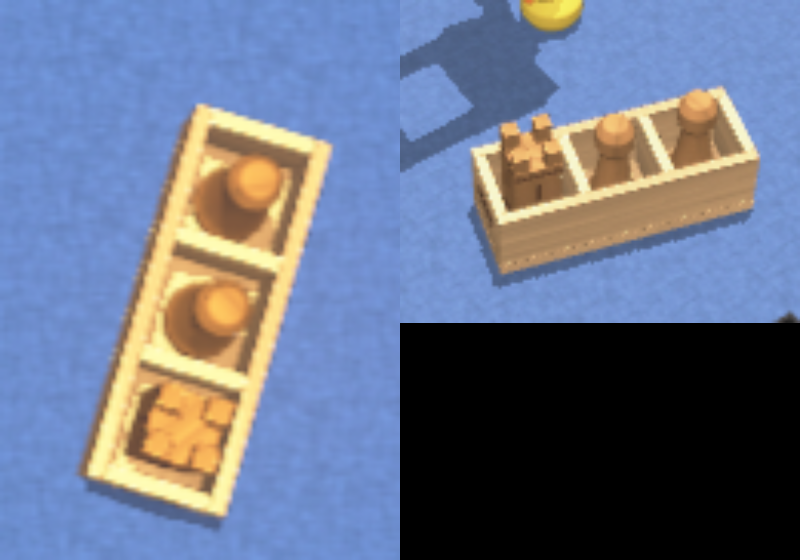

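All three pieces stand upright in their wells, offset 4 mm or less. I hand in.

```bash
python3 -c "
from station import ctrl
print(ctrl.finish_job())"
```

```text
the job is handed in; nothing more can be done
None
```

I filled the crate with all three pieces and handed the job in at about 34 s of the 72 s allowed; `finish_job` gives no verdict.

**What I did:** I turned the toppled tower upright and stood it on the table. I let go of it, backed off, and saw it standing free. I then took it again from above and lowered it into the near well. The two brown pawns went into the far and middle wells. Each piece was lowered in small steps to the floor height I expected. The wrist force showed contact for the tower and the first pawn. It stayed near zero for the second pawn, which I released within about 1 mm of the floor.

**Last checks:**
- **Position:** the pieces measured about 2 mm (tower), 4 mm (middle pawn) and 2 mm (far pawn) from their well centres.
- **Upright and seated:** all three look upright in the last picture, and their top heights match pieces resting on the well floors.
- **Robot:** the gripper is well clear of the crate.
- **Bystanders:** I saw no change to the duck, tray or boxed game in the pictures I looked at, but I did not re-measure the duck or box. My last tray measurement was invalid because its mask picked up stray points, and I did not repeat it. I kept the arm well away from the tray throughout.

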